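# Raise the spray booth window to its working mark

## Task

Push the sloping window of the spray booth up from beneath its lip, with the fingertips and without pinching the lip, until the pointer at the left end of the lip is level with the tip of the arrow-shaped clip on the left jamb (the round clip on the right is the cleaning height: ignore it). Then take the hand away and leave the window standing there; do not shift the clips, and leave the jars, pens and other things on the table where they are.

Things in the scene. Friction and masses are not known exactly. Their poses are not given: they have to be found in the camera images.
- booth: White spray booth, 470 wide, 430 deep, 340 high. Origin: middle of the foot of its front; x points into it, y to its left jamb, z up. Its front is a plane through the origin leaning back 40 degrees: up the slope = (0.643, 0, 0.766), out of the window = (-0.766, 0, 0.643). Below the window, 115 mm of fixed panel; aluminium jambs (50 wide, 205 either side of the middle) stand 14 mm out of the plane.
- sash (a joint): Travel of the window up the slope in m, 0 = fully down, 0.15 = top stop. It starts 0 to 0.025 up. Counterweighted: it stays wherever it is left, and takes about 3 to 6 N along the slope to push.
- lip_under (a point): Middle of the underside of the lip: a black rubber strip topped with aluminium, 300 wide (along booth y), 42 deep, 14 thick, standing square out of the window's lower edge. The point is half-way along, 21 mm from the lip's front edge, 27 mm out of the plane of the booth's front. The underside faces down the slope, free space beneath. Axes as the booth's; rides with the window.
- pointer (a point): Tip of the thin dark steel rod (8 thick) that stands out of the lip's left end (booth's +y), 22 mm out of the plane of the booth's front. It rides with the window. Axes as the booth's.
- arrow_tip (a point): Tip of the dark steel arrow clip (24 wide cone pointing sideways at the window) on the left jamb: the mark for the working height. It too lies 22 mm out of the plane, so the pointer is level with it when their z are equal; 1 mm of window travel raises the pointer 0.766 mm. At the start it is 40 to 135 mm further up the slope than the pointer. Axes as the booth's.
- disc (a point): Centre of the round dark steel clip (30 across) on the right jamb: another height, not the one wanted.
- palette: White plastic paint tray with 12 wells, 100 x 260 x 34, loose, on the table in front of the booth. Origin under its centre.
- ink_jar: Small glass jar, 48 across, 60 high, loose, in front of the booth to the left. Origin under its centre.
- squeeze_bottle: White plastic bottle, 60 across, 170 high, loose, left of the booth. Origin under its centre.
- brush_pot: Glass with brushes and pens standing in it, 72 across, about 200 high, loose, right of the booth. Origin under its centre.
- marker_a: Black marker pen, 135 long, 14 thick, lying in front of the booth to the right. Origin under its centre.
- marker_b: White marker pen with a grey cap, 135 long, 14 thick, lying beside the other. Origin under its centre.
- tape: Roll of tape, 96 across, 24 high, lying flat, left of the booth's front. Origin under its centre.
- paint_tub: Black paint tub with a white lid, 64 across, 75 high, left of the booth. Origin under its centre.

How it is judged:
On the way, in this order (a step that is already met when the one before it is completed fails the run):
1. the fingers push on the underside of the lip as the pointer nears the arrow from below (30 to 8 mm of height to go) (contact force between the fingers and sash_c0 above 0.5 N and z of pointer in the frame of arrow_tip between -0.03 and -0.008 m), for 0.05 s.
2. the pointer is level with the arrow's tip (within 8 mm) and the window stands still (z of pointer in the frame of arrow_tip between -0.008 and 0.008 m and velocity of joint sash between -0.005 and 0.005 m/s), for 0.2 s.
At the end, for the whole second after the job is handed in: The pointer on the window's lip is level with the tip of the arrow clip, within 8 mm of height, and the window stands still with nothing holding it (all of step 2); the robot touches nothing.
It fails at once if the lip is pinched (fingers on its top and its underside at once) (contact force between the fingers and sash_c1 above 1 N and contact force between the fingers and sash_c0 above 1 N).
It fails at once if a clip is shifted by more than 4 mm (distance of any of arrow_tip, disc from where it was at the start of the episode above 0.004 m).
It fails at once if something on the table is shifted by more than 20 mm, lifted or knocked over (distance of any of palette, ink_jar, squeeze_bottle, brush_pot, marker_a, marker_b, tape, paint_tub from where it was at the start of the episode above 0.02 m or angle between any of palette, ink_jar, squeeze_bottle, brush_pot, marker_a, marker_b, tape, paint_tub's own z axis and vertical above 0.4 rad).
It also fails if it takes over 38 s, if anything falls off the work surface, if the arm or the gripper's body presses on something with over 40 N, if the wrist force passes 120 N, or if a joint passes its speed limit or range.

## Robot

A 6-joint arm with a two-finger parallel gripper is mounted at the origin on the work surface. World frame = base frame: x ahead of the robot, y to its left, z up, the work surface at z = 0. Lengths are in m, angles in rad, forces in N, time in s.
With the tool pointing down it reaches from about 0.3 to 0.775 m from the base axis. Payload 14.6 kg.
Tool frame: the origin (TCP) lies between the finger pads; the fingertips stand 14 mm ahead of it and the grasp point (between the pads) lies 5 mm behind it; z points along the fingers, y is the line along which they close (so a half turn about z gives the same grasp; the last joint's range is limited). The gripper opens to 94 mm and grips with 3 to 60 N. Pads are 16 mm wide; open, the fingers measure 119 mm over their backs; the gripper's body (75 mm by 177 mm) begins 78 mm behind the grasp point.
Start: joints at [-1.177, 0.3, 1.521, -0, 1.321, -0.067], TCP at [0.245, -0.493, 0.219] pointing down, gripper open.
Joint ranges: [-3.03, 3.03], [-0.79, 2.21], [0.23, 2.52], [-1.04, 4.18], [0, 3.07], [-2.55, 2.55]. Speed limits (rad/s): [2.22, 2.22, 2.57, 3.14, 3.14, 3.14].

## Interface

Orientations are given as [roll, pitch, yaw] about the fixed x, y, z axes, in that order (R = Rz(yaw) Ry(pitch) Rx(roll)).
In Python, from station import ctrl gives the robot as it stands. The module is installed in compiled form; this text tells all that it offers.
- The arm moves only by the tool move_arm, never from a script. Its argument "targets" is a list of rows, each a list of 7 numbers: the opening, from -1 (shut) to 1 (fully open), then the shift along the tool's x, y, z in units of 50 mm (1.0 is 50 mm), then the turn, a rotation vector about the tool's x, y, z in rad. A call has 1 to 12 rows; each row is the pose to reach, as a shift and turn from the pose commanded when the call began, along the tool's axes at that moment; what a row does not reach only later rows make up. A row lasts 1/10 s, in which the tool goes at most 50 mm and 8.59 degrees, less where a joint would pass 70% of its speed; a pose out of reach is approached as far as the arm can. A call with a gripper value outside its range is refused whole. The fingers move at their own pace and stop on an object; "grip_force" is the grip in N (left out, the last holds). Time passes only in rows, so rows that repeat a pose let the fingers close. It gives the time, the measured TCP pose, the force, the opening and the grip force at its end, in the units of the state.
- ctrl.get_obs(): the state, without advancing time (a new reading comes with each control period).
- ctrl.camera(name): name is "side" or "top" or "wrist"; returns (picture, depth): 480x640x3 uint8, red, green, blue; 480x640 float32, m along the optical axis (not along the pixel's ray), 0 where there is no reading.
- ctrl.camera_params(name): a dict with "intrinsics" (3x3 intrinsics, pixels), "rvec" (rotation vector, rad) and "tvec" (3), from world to camera coordinates, as OpenCV has them; the wrist camera has in their place "T_tool_cam" (4x4, takes a point from camera to tool coordinates, whose origin is the TCP and whose axes are the flange's). Camera axes: x right, y down, z forward; pixel columns grow to the right and rows downward; lengths in m; the calibration is good to about 2 mm. The wrist camera is an equidistant fisheye: a pixel r from the principal point sees the ray r / f radians off the axis. A picture is of the moment at which its call begins: read the wrist's pose just before it. camera_params takes no time and is no camera call.
- ctrl.hand_in(): hands the job in; it is judged then, once.
Trained networks look in the newest picture that a camera, given by its name, has taken for a name from the list of things; names that differ only in an ending like _2 or _b are one class to them, and where a whole thing is asked for, a point or a joint stands for the part that bears it (a point fixed in the world has none). Each returns a list of dicts, best first, with "score" (0 to 1); they miss things now and then, are a little off and sometimes report something else, mostly with a low value. They report only what shows in the picture. A call takes as long as a camera call.
- ctrl.cut_out(camera, target): "region" (480x640 bool, what is visible of it) and "point" ([column, row] in pixels, amid what is visible of it).
- ctrl.tip_of(camera, target): "point" ([column, row] in pixels: a listed point, or the origin of a listed thing).
The state is a dict: "time_s": time; "qpos": joint angles; "joint_vel": joint speeds; "tau": joint torques, N m; "ee_pos": TCP position; "eef_rot": TCP orientation; "force": force on the tool from outside, world axes, zero at the start; "moment": the same for the moment, N m; "grip_width": finger opening in m; "grip_force": force on a finger pad.
Only numpy, scipy, OpenCV 4.12 (cv2) and the standard library are available. Lean on these libraries where they do the work, as an engineer would, in place of code of your own. Each camera call takes 0.05 s, during which the arm holds its last target. There are 200 camera calls.

## Working session

There is one attempt and no reset: what is moved stays moved. The work goes in short steps, Python scripts to look and compute and a tool call to move; the robot and the scene stay as the last step left them, time stands still between calls to the robot, and variables do not carry over. Pictures are saved under pics/ and viewed, at most 10 in all, crops included, and the job is handed in when it is done.

Besides the shell and the picture viewer there is one more tool, called after "Call:" in YAML: its name, and indented under it one key for each argument. move_arm: Moves the arm, as the interface text tells. Its arguments: {"type":"object","properties":{"targets":{"type":"array"},"grip_force":{"type":"number"}},"required":["targets"]}

```bash
mkdir -p pics
cat > h.py <<'E'
import numpy as np, cv2
from station import ctrl
from scipy.spatial.transform import Rotation as R
def ray(name,uv,obs=None):
    p=ctrl.camera_params(name);K=np.array(p["intrinsics"])
    if name=="wrist":
        T=np.array(p["T_tool_cam"]);d=np.array([(uv[0]-K[0,2])/K[0,0],(uv[1]-K[1,2])/K[1,1]]);th=np.hypot(*d)
        c=np.array([*(d/th*np.sin(th)),np.cos(th)]) if th>0 else np.array([0,0,1.])
        Rw=rot(obs)
        return Rw@T[:3,3]+np.array(obs["ee_pos"]),Rw@T[:3,:3]@c
    Rm=cv2.Rodrigues(np.array(p["rvec"],float))[0]
    c=np.array([(uv[0]-K[0,2])/K[0,0],(uv[1]-K[1,2])/K[1,1],1])
    return -Rm.T@np.array(p["tvec"]).ravel(),Rm.T@c
def rot(obs):
    e=np.array(obs["eef_rot"]).ravel()
    return R.from_euler('xyz',e).as_matrix() if e.size==3 else R.from_quat(e).as_matrix()
def pt(name,uv,depth,r=2):
    u,v=int(round(uv[0])),int(round(uv[1]));w=depth[max(v-r,0):v+r+1,max(u-r,0):u+r+1];w=w[w>0]
    o,d=ray(name,uv); return o+d*np.median(w) if w.size else None
def tri(rays):
    A=0;b=0
    for o,d in rays:
        d=d/np.linalg.norm(d);P=np.eye(3)-np.outer(d,d);A=A+P;b=b+P@o
    return np.linalg.solve(A,b)
E
python3 - <<'E'
from h import *
np.set_printoptions(precision=4,suppress=True)
print(ctrl.get_obs())
for c in ["side","top"]:
    im,d=ctrl.camera(c);cv2.imwrite(f"pics/{c}0.png",im[:,:,::-1]);np.save(c+"0.npy",d)
    print(c, ray(c,(320,240)))
    for n in ["booth","lip_under","pointer","arrow_tip","disc","palette","ink_jar","marker_a","squeeze_bottle","brush_pot","tape","paint_tub"]:
        for r in ctrl.tip_of(c,n)[:2]:
            print(c,n,round(r["score"],2),np.array(r["point"]),pt(c,r["point"],d))
E
```

```text
{'time_s': 0.0, 'qpos': array([-1.1766,  0.3005,  1.5216,  0.    ,  1.3207, -0.0666]), 'joint_vel': array([ 0.0003,  0.0003, -0.0012,  0.0003, -0.0014,  0.0004]), 'tau': array([ -0.0016, -53.1821, -35.2742,   0.0708,   0.0245,  -0.0001]), 'ee_pos': array([ 0.2445, -0.4924,  0.2189]), 'eef_rot': array([-3.1404, -0.0001,  0.4608]), 'force': array([ 0.3327,  0.2442, -0.224 ]), 'moment': array([ 0.0394,  0.0063, -0.0027]), 'grip_force': 0.0, 'grip_width': 0.09400151349916014}
side (array([0.1497, 0.9039, 0.6668]), array([ 0.3212, -0.8127, -0.4862]))
side booth 0.93 [337.2 305.3] [0.4475 0.0621 0.0285]
side booth 0.18 [333.3 157.3] [ 0.5578 -0.2084  0.2146]
side lip_under 0.62 [304.5 233.5] [0.5304 0.0209 0.1463]
side pointer 0.97 [235.5 275.9] [0.5928 0.1791 0.1306]
side arrow_tip 0.62 [135.6 329.4] [0.7579 0.2602 0.0274]
side arrow_tip 0.6 [202.4 222.9] [0.6636 0.1563 0.209 ]
side disc 0.68 [336.  156.7] [ 0.5538 -0.2146  0.2143]
side palette 0.79 [363.9 316.8] [0.396  0.055  0.0106]
side ink_jar 0.74 [308.1 370.4] [0.4321 0.243  0.023 ]
side ink_jar 0.51 [138.3 328.6] [0.7546 0.2569 0.
[... 727 characters left out ...]
158.2] [0.6588 0.1659 0.2025]
top arrow_tip 0.6 [315.3 231.3] [0.5303 0.002  0.147 ]
top disc 0.79 [439.  213.5] [ 0.5529 -0.223   0.2161]
top disc 0.33 [453.7 281.9] [ 0.4419 -0.2975  0.0381]
top palette 0.68 [300.6 302.4] [0.3956 0.0325 0.0168]
top ink_jar 0.95 [215.4 281.1] [0.4374 0.2119 0.0584]
top marker_a 0.97 [422.9 348.7] [ 0.2987 -0.2337  0.0104]
top marker_a 0.59 [435.2 332.9] [ 0.3323 -0.2637  0.001 ]
top squeeze_bottle 0.9 [189.4 209.9] [0.5839 0.2663 0.0886]
top brush_pot 0.71 [314.1 232.8] [0.5273 0.0043 0.1472]
top brush_pot 0.6 [449.8 280.4] [ 0.4415 -0.2761  0.0841]
top tape 0.66 [160.1 262.4] [ 0.4826  0.3502 -0.001 ]
top paint_tub 0.61 [218.4 138.3] [0.688  0.1822 0.2281]
```

View pics/side0.png

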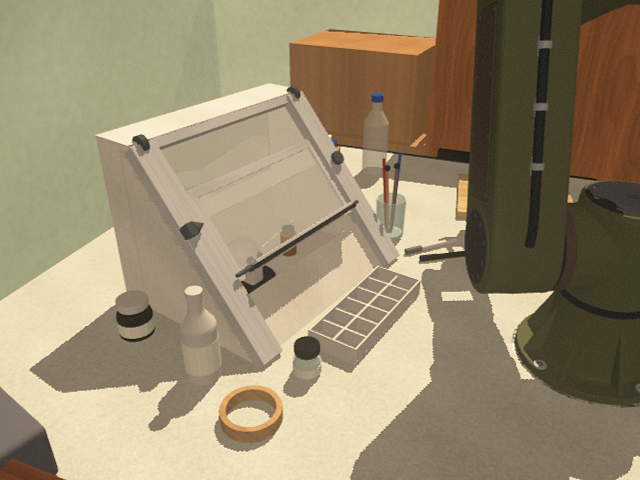

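View pics/top0.png

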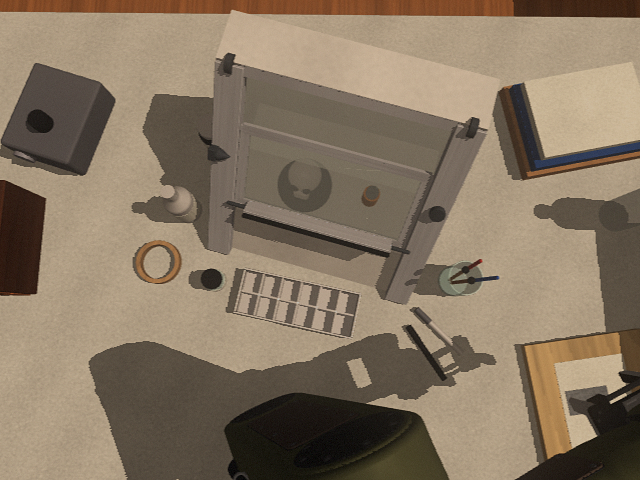

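The side view shows the lip running from (237,275) to (357,204), the arrow clip at about (195,230) with its tip near (203,226), and the disc at (337,158). In the top view the pointer end is near (228,205), the arrow tip near (229,156), and the lip runs (243,213)–(392,252). The booth's yaw is about -13°.

```bash
cat > plan.py <<'E'
from h import *
np.set_printoptions(precision=4,suppress=True)
d=np.load("top0.npy")
# lip direction & yaw from jamb clips/lip depth
L=[pt("top",p,d,1) for p in [(255,213),(300,225),(345,236),(380,246)]];print("lip",np.array(L))
v=L[0]-L[-1];yaw=-np.arctan2(v[0],v[1]);print("yaw",yaw,np.degrees(yaw))
tip=lambda s,t:tri([ray("side",s),ray("top",t)])
po=tip((235.5,275.9),(225.5,206));ar=tip((202.4,225),(229.1,157));di=tip((336,156.7),(439,213.5));un=tip((304.5,233.5),(317.1,233.4))
Rb=R.from_euler('z',yaw).as_matrix();og=np.array([.4584,.0246,0])
up=Rb@[.643,0,.766];out=Rb@[-.766,0,.643]
for n,p in dict(po=po,ar=ar,di=di,un=un).items(): q=p-og;print(n,p,"up",q@up,"out",q@out,"y",q@Rb[:,1])
print("dz",ar[2]-po[2],"travel",(ar-po)@up)
# front plane fit from jamb depth
E
python3 plan.py
```

```text
lip [[ 0.5657  0.1211  0.1472]
 [ 0.5425  0.0322  0.1473]
 [ 0.5217 -0.0562  0.1456]
 [ 0.5024 -0.1244  0.1468]]
yaw -0.2525182191508346 -14.468228207502422
po [0.5859 0.1837 0.1339] up 0.15642742741558824 out 0.02200484287091193 y 0.18593934038697357
ar [0.6585 0.1646 0.2099] up 0.2628878254331735 out 0.013360375861753841 y 0.18551013133322236
di [ 0.5557 -0.2241  0.2104] up 0.2617205645407179 out 0.015569746878040542 y -0.21655568124337055
un [0.5336 0.     0.1341] up 0.15345921215952377 out 0.02572012406744073 y -0.004994064962389847
dz 0.07597469778153645 travel 0.1064603980175853
```

```bash
cat > goto.py <<'E'
import sys
from plan import *
def show(up_,out_,y_=0.,tilt=40,lift=0.,obs=None):
    o=obs or ctrl.get_obs();Rt=rot(o);a=np.radians(tilt)
    z=Rb@[np.cos(a),0,-np.sin(a)];y=-Rb[:,1];T=np.c_[np.cross(y,z),y,z]
    p=og+up_*up+out_*out+y_*Rb[:,1]+np.array([0,0,lift])
    q=np.array(o["ee_pos"]); 
    print("now up/out/y",(q-og)@up,(q-og)@out,(q-og)@Rb[:,1]," target",p)
    print(" shift/50mm",Rt.T@(p-q)/.05,"rotvec",R.from_matrix(Rt.T@T).as_rotvec(),"force",o["force"],"F_up",np.array(o["force"])@up,"t",o["time_s"])
E
python3 - <<'E' | tail -4
from goto import *
show(.10,.17,lift=.12); show(.10,.17)
E
```

```text
now up/out/y 0.11803050779022099 0.2007296165987656 -0.5542604501805785  target [0.3946 0.0411 0.3059]
 shift/50mm [ 7.4339 -8.2266 -1.7295] rotvec [-0.3109  0.8344  0.6667] force [-0.4684  0.1788 -0.1004] F_up -0.39721800908726007 t 1.3
now up/out/y 0.11803050779022099 0.2007296165987656 -0.5542604501805785  target [0.3946 0.0411 0.1859]
 shift/50mm [ 7.4339 -8.2265  0.6705] rotvec [-0.3109  0.8344  0.6667] force [-0.4684  0.1788 -0.1004] F_up -0.39721800908726007 t 1.3
```

Call:
move_arm:
  targets:
    - [-1, 0, 0, -1, 0, 0, 0]
    - [-1, 0, 0, -1.7, 0, 0, 0]
    - [-1, 7.43, -8.23, -1.7, -0.31, 0.83, 0.67]
    - [-1, 7.43, -8.23, -1.7, -0.31, 0.83, 0.67]
    - [-1, 7.43, -8.23, -1.7, -0.31, 0.83, 0.67]
    - [-1, 7.43, -8.23, -1.7, -0.31, 0.83, 0.67]
    - [-1, 7.43, -8.23, -1.7, -0.31, 0.83, 0.67]
    - [-1, 7.43, -8.23, -1.7, -0.31, 0.83, 0.67]
    - [-1, 7.43, -8.23, -1.7, -0.31, 0.83, 0.67]
    - [-1, 7.43, -8.23, -1.7, -0.31, 0.83, 0.67]
    - [-1, 7.43, -8.23, -1.7, -0.31, 0.83, 0.67]
    - [-1, 7.43, -8.23, -1.7, -0.31, 0.83, 0.67]

```text
time_s: 2.5
ee_pos: [0.3599, -0.0798, 0.2999]
eef_rot: [3.134, -0.847, -0.254]
force: [0.8, -0.5, 0.4]
grip_width: 0.002
grip_force: 0.0
```

```bash
python3 - <<'E' | tail -6
from goto import *
show(.10,.17,lift=.12); show(.10,.17);show(.10,.17,tilt=50);print(ctrl.get_obs()["qpos"])
E
```

```text
shift/50mm [ 0.134  -2.5136 -0.0494] rotvec [ 0.0081  0.0254 -0.0007] force [ 0.8344 -0.5372  0.3895] F_up 0.9042052433546257 t 2.5
now up/out/y 0.18510974625862553 0.24591129422030827 -0.12568950513525232  target [0.3946 0.0411 0.1859]
 shift/50mm [-1.6648 -2.525   1.5394] rotvec [ 0.0081  0.0254 -0.0007] force [ 0.8344 -0.5372  0.3895] F_up 0.9042052433546257 t 2.5
now up/out/y 0.18510974625862553 0.24591129422030827 -0.12568950513525232  target [0.3946 0.0411 0.1859]
 shift/50mm [-1.6648 -2.525   1.5394] rotvec [ 0.008  -0.1492 -0.0014] force [ 0.8344 -0.5372  0.3895] F_up 0.9042052433546257 t 2.5
[-0.3777 -0.6885  2.3449  0.1427  0.646   1.3743]
```

```bash
python3 - <<'E' | tail -4
from goto import *
show(.095,.11); show(.095,.034)
E
```

```text
now up/out/y 0.18510974625862553 0.24591129422030827 -0.12568950513525232  target [0.436  0.0304 0.1435]
 shift/50mm [-1.7346 -2.5347  2.7416] rotvec [ 0.0081  0.0254 -0.0007] force [ 0.8344 -0.5372  0.3895] F_up 0.9042052433546257 t 2.5
now up/out/y 0.18510974625862553 0.24591129422030827 -0.12568950513525232  target [0.4923 0.0158 0.0946]
 shift/50mm [-1.6963 -2.547   4.2612] rotvec [ 0.0081  0.0254 -0.0007] force [ 0.8344 -0.5372  0.3895] F_up 0.9042052433546257 t 2.5
```

Call:
move_arm:
  targets:
    - [-1, 0, -0.8, 0.5, 0, 0.02, 0]
    - [-1, -0.5, -1.6, 1, 0, 0.02, 0]
    - [-1, -1, -2.2, 1.7, 0, 0.02, 0]
    - [-1, -1.4, -2.53, 2.3, 0, 0.02, 0]
    - [-1, -1.73, -2.53, 2.74, 0, 0.02, 0]
    - [-1, -1.73, -2.53, 2.74, 0, 0.02, 0]

```text
time_s: 3.1
ee_pos: [0.4227, -0.0003, 0.1824]
eef_rot: [-3.139, -0.84, -0.234]
force: [0.9, -0.5, 1.3]
grip_width: 0.0007
grip_force: 0.0
```

```bash
python3 - <<'E' | tail -14
from goto import *
o=ctrl.get_obs();print(o["qpos"])
show(.095,.034)
im,d=ctrl.camera("side");cv2.imwrite("pics/s1.png",im[:,:,::-1])
w,dw=ctrl.camera("wrist");cv2.imwrite("pics/w1.png",w[:,:,::-1])
for n in ["lip_under","pointer","arrow_tip"]:
    for r in ctrl.tip_of("wrist",n)[:2]:
        print(n,r["score"],r["point"])
E
```

```text
[ 0.5217 -0.0562  0.1456]
 [ 0.5024 -0.1244  0.1468]]
yaw -0.2525182191508346 -14.468228207502422
po [0.5859 0.1837 0.1339] up 0.15642742741558824 out 0.02200484287091193 y 0.18593934038697357
ar [0.6585 0.1646 0.2099] up 0.2628878254331735 out 0.013360375861753841 y 0.18551013133322236
di [ 0.5557 -0.2241  0.2104] up 0.2617205645407179 out 0.015569746878040542 y -0.21655568124337055
un [0.5336 0.     0.1341] up 0.15345921215952377 out 0.02572012406744073 y -0.004994064962389847
dz 0.07597469778153645 travel 0.1064603980175853
[ 0.0284 -0.2807  2.4189 -0.8248  0.2626  2.5553]
now up/out/y 0.12155238915358078 0.13899441282728855 -0.03302937012064763  target [0.4923 0.0158 0.0946]
 shift/50mm [-0.4535 -0.6317  2.1263] rotvec [-0.0166  0.0329  0.0124] force [ 0.8569 -0.4743  1.2748] F_up 1.586174239650872 t 3.1
lip_under 0.85 [281.2, 195.0]
pointer 0.89 [78.2, 183.4]
arrow_tip 0.71 [76.5, 70.2]
```

The forearm and tool are nearly in line, so the last joint sits at its limit. I'll turn the tool's yaw towards the arm and tilt it a little steeper.

```bash
sed -i 's/obs=None):/obs=None,ty=0.0):/; s/z=Rb@\[np.cos(a),0,-np.sin(a)\];y=-Rb\[:,1\]/Ry=R.from_euler("z",ty).as_matrix();z=Ry@[np.cos(a),0,-np.sin(a)];y=-Ry[:,1]/' goto.py; python3 - <<'E' | tail -4
from goto import *
show(.10,.13,tilt=48);show(.095,.11,tilt=48)
E
```

```text
now up/out/y 0.12355044496482542 0.1400574072885613 -0.0349921788945935  target [0.4242 0.0334 0.1602]
 shift/50mm [-0.4644 -0.697   0.2236] rotvec [ 0.1668 -0.109  -0.178 ] force [-0.5332  0.1351  0.5899] F_up 0.09813492469623897 t 3.35
now up/out/y 0.12355044496482542 0.1400574072885613 -0.0349921788945935  target [0.436  0.0304 0.1435]
 shift/50mm [-0.552  -0.6921  0.6265] rotvec [ 0.1668 -0.109  -0.178 ] force [-0.5332  0.1351  0.5899] F_up 0.09813492469623897 t 3.35
```

View pics/s1.png

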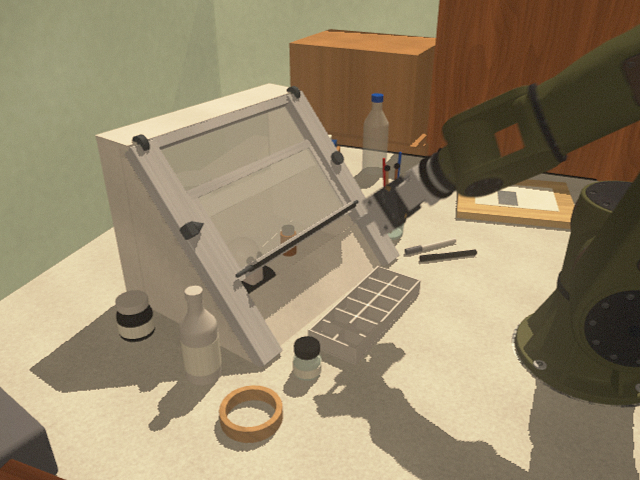

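View pics/w1.png

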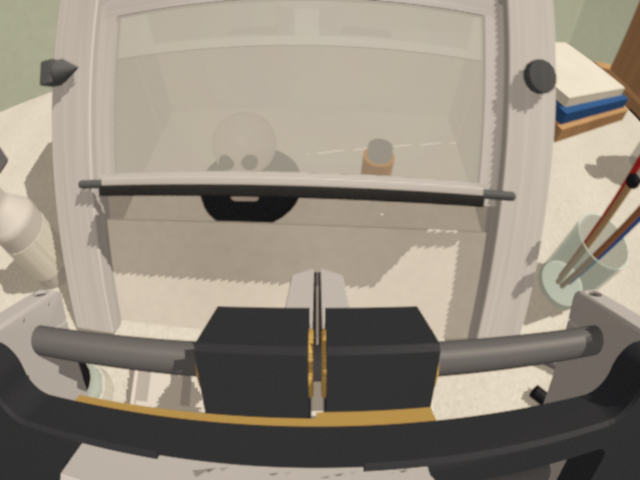

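The side view shows the hand in front of the lip with clear air below it. In the wrist view the lip is at row ~190, the pointer tip near (82,184) and the arrow tip near (77,70).

Call:
move_arm:
  targets:
    - [-1, -0.2, -0.3, 0, 0.08, -0.05, -0.09]
    - [-1, -0.4, -0.7, 0.2, 0.16, -0.11, -0.18]
    - [-1, -0.55, -0.69, 0.63, 0.16, -0.11, -0.18]
    - [-1, -0.55, -0.69, 0.63, 0.16, -0.11, -0.18]
    - [-1, -0.55, -0.69, 0.63, 0.16, -0.11, -0.18]
    - [-1, -0.55, -0.69, 0.63, 0.16, -0.11, -0.18]

```text
time_s: 3.95
ee_pos: [0.4363, 0.0303, 0.1433]
eef_rot: [3.133, -0.731, 0.004]
force: [-0.2, 0.2, 0.8]
grip_width: 0.0005
grip_force: 0.0
```

```bash
python3 - <<'E' | tail -5
from goto import *
print(ctrl.get_obs()["qpos"])
show(.10,.04,tilt=46);show(.10,.04,tilt=46,ty=-.08)
E
```

```text
[-0.0181 -0.153   2.382   0.0331  0.1817  1.5219]
now up/out/y 0.09504773905223006 0.10960643693675241 -5.027081862559155e-05  target [0.491  0.0162 0.1023]
 shift/50mm [0.2675 0.2739 1.3418] rotvec [0.006  0.037  0.0029] force [-0.2037  0.1733  0.7965] F_up 0.4554393268371023 t 3.95
now up/out/y 0.09504773905223006 0.10960643693675241 -5.027081862559155e-05  target [0.491  0.0162 0.1023]
 shift/50mm [0.2675 0.2739 1.3418] rotvec [-0.0485  0.0368  0.0615] force [-0.2037  0.1733  0.7965] F_up 0.4554393268371023 t 3.95
```

Call:
move_arm:
  targets:
    - [-1, 0.05, 0.1, 0.5, 0, 0, 0]
    - [-1, 0.15, 0.2, 1, 0, 0, 0]
    - [-1, 0.2, 0.27, 1.35, 0, 0, 0]
    - [-1, 0.2, 0.27, 1.35, 0, 0, 0]

```text
time_s: 4.35
ee_pos: [0.487, 0.0181, 0.102]
eef_rot: [3.136, -0.732, 0.004]
force: [-0.1, 0.5, 0.6]
grip_width: 0.0004
grip_force: 0.0
```

```bash
python3 - <<'E' | tail -9
from goto import *
print(ctrl.get_obs()["qpos"])
show(.13,.04,tilt=48);show(.20,.04,tilt=48);show(.23,.04,tilt=48)
im,d=ctrl.camera("side");cv2.imwrite("pics/s2.png",cv2.resize(im[180:400,180:460,::-1],None,fx=2.5,fy=2.5))
E
```

```text
un [0.5336 0.     0.1341] up 0.15345921215952377 out 0.02572012406744073 y -0.004994064962389847
dz 0.07597469778153645 travel 0.1064603980175853
[-0.0562  0.0792  2.2975  0.7933  0.048   0.7335]
now up/out/y 0.09695939197251754 0.043112904922800656 0.0007996624589284336  target [0.5097 0.0114 0.1253]
 shift/50mm [ 0.649   0.1355 -0.0435] rotvec [0.0033 0.0012 0.0027] force [-0.0993  0.528   0.6098] F_up 0.3204265631655128 t 4.35
now up/out/y 0.09695939197251754 0.043112904922800656 0.0007996624589284336  target [0.5533 0.0001 0.1789]
 shift/50mm [ 2.0134  0.3648 -0.258 ] rotvec [0.0033 0.0012 0.0027] force [-0.0993  0.528   0.6098] F_up 0.3204265631655128 t 4.35
now up/out/y 0.09695939197251754 0.043112904922800656 0.0007996624589284336  target [ 0.5719 -0.0047  0.2019]
 shift/50mm [ 2.5982  0.4631 -0.35  ] rotvec [0.0033 0.0012 0.0027] force [-0.0993  0.528   0.6098] F_up 0.3204265631655128 t 4.35
```

View pics/s2.png

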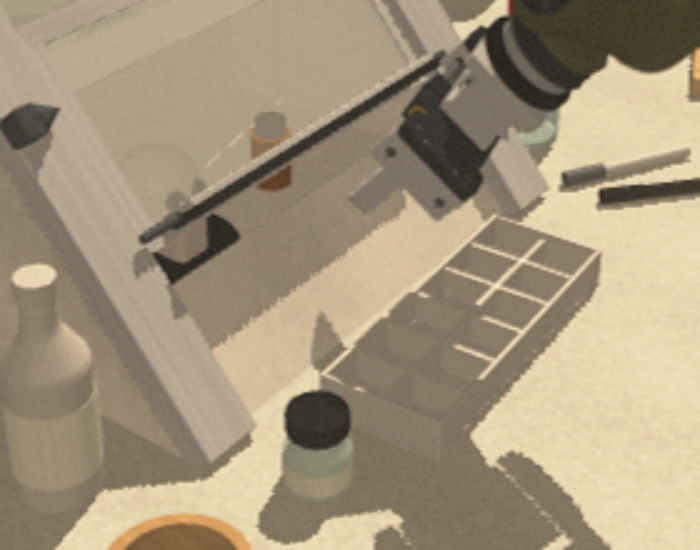

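The close crop shows the shut fingers beneath the lip near its middle, clear of the tray. Next I push up the slope.

Call:
move_arm:
  targets:
    - [-1, 0.16, 0.04, -0.02, 0, 0, 0]
    - [-1, 0.36, 0.08, -0.03, 0, 0, 0]
    - [-1, 0.5, 0.1, -0.04, 0, 0, 0]
    - [-1, 0.6, 0.12, -0.05, 0, 0, 0]
    - [-1, 0.7, 0.14, -0.06, 0, 0, 0]
    - [-1, 0.8, 0.16, -0.07, 0, 0, 0]
    - [-1, 0.9, 0.18, -0.08, 0, 0, 0]
    - [-1, 1.0, 0.2, -0.1, 0, 0, 0]
    - [-1, 1.1, 0.21, -0.11, 0, 0, 0]
    - [-1, 1.2, 0.23, -0.13, 0, 0, 0]
    - [-1, 1.3, 0.25, -0.14, 0, 0, 0]
    - [-1, 1.4, 0.26, -0.16, 0, 0, 0]

```text
time_s: 5.6
ee_pos: [0.5325, 0.0055, 0.1532]
eef_rot: [3.133, -0.728, 0.007]
force: [-3.9, -1.9, -2.3]
grip_width: 0.0008
grip_force: 2.3
```

```bash
cat > lev.py <<'E'
from goto import *
o=ctrl.get_obs();print(o["qpos"])
P={}
for c in ["side","top"]:
    im,d=ctrl.camera(c)
    for n in ["pointer","arrow_tip"]:
        for r in ctrl.tip_of(c,n)[:2]: print(c,n,round(r["score"],2),r["point"],pt(c,r["point"],d)); P.setdefault((c,n),r["point"])
    cv2.imwrite(f"pics/l_{c}_{o['time_s']:.2f}.png",cv2.resize(im[170:310,160:380,::-1] if c=="side" else im[120:260,190:410,::-1],None,fx=3.6,fy=3.6))
q={n:tri([ray(c,P[c,n]) for c in("side","top") if (c,n) in P]) for n in["pointer","arrow_tip"]}
print(q,"dz",q["arrow_tip"][2]-q["pointer"][2])
show(.23,.04,tilt=48)
E
python3 lev.py | tail -n +10
```

```text
dz 0.07597469778153645 travel 0.1064603980175853
[-0.0835  0.0596  2.1504  0.2491  0.2118  1.2594]
side pointer 0.66 [228.4, 261.7] [0.6084 0.1726 0.152 ]
side arrow_tip 0.73 [204.6, 222.1] [0.6668 0.1447 0.2044]
side arrow_tip 0.61 [390.6, 231.2] [ 0.4353 -0.2753  0.0219]
top pointer 0.89 [227.8, 190.6] [0.6111 0.1767 0.1455]Traceback (most recent call last):
  File "lev.py", line 9, in <module>
    q={n:tri([ray(c,P[c,n]) for c in("side","top") if (c,n) in P]) for n in["pointer","arrow_tip"]}
         ~~~^^^^^^^^^^^^^^^^^^^^^^^^^^^^^^^^^^^^^^^^^^^^^^^^^^^^^^
  File "h.py", line 24, in tri
    return np.linalg.solve(A,b)
           ~~~~~~~~~~~~~~~^^^^^
    r = gufunc(a, b, signature=signature)
    raise LinAlgError("Singular matrix")
numpy.linalg.LinAlgError: Singular matrix
```

Call:
move_arm:
  targets:
    - [-1, 0.1, 0.02, -0.015, 0, 0, 0]
    - [-1, 0.2, 0.03, -0.03, 0, 0, 0]
    - [-1, 0.3, 0.05, -0.045, 0, 0, 0]
    - [-1, 0.4, 0.07, -0.06, 0, 0, 0]
    - [-1, 0.5, 0.08, -0.075, 0, 0, 0]
    - [-1, 0.6, 0.1, -0.09, 0, 0, 0]
    - [-1, 0.7, 0.12, -0.105, 0, 0, 0]
    - [-1, 0.78, 0.13, -0.12, 0, 0, 0]

```text
time_s: 6.7
ee_pos: [0.5582, -0.0009, 0.1843]
eef_rot: [3.133, -0.729, 0.008]
force: [-4.9, -2.5, -3.1]
grip_width: 0.0009
grip_force: 2.3
```

```bash
sed -i 's/("side","top") if/("side","top","wrist") if/; s/^o=ctrl.get_obs();/o=ctrl.get_obs();ow=o;/; s/in \["side","top"\]/in ["side","top","wrist"]/' lev.py
python3 - <<'E'
s=open('lev.py').read()
s=s.replace('pt(c,r["point"],d))','pt(c,r["point"],d) if c!="wrist" else "")').replace('ray(c,P[c,n])','ray(c,P[c,n],o)').replace('for c in("side"','for c in ("side"')
s=s.replace('    cv2.imwrite','    if c!="wrist": cv2.imwrite')
# plane-intersection estimate per camera: both points at out=22mm
s=s[:s.index('q={n')]+'''
def pl(c,n):
    a,b=ray(c,P[c,n],o); return a+b*(((og-a)@out+.022)/(b@out))
for c in ("side","top","wrist"):
    v={n:pl(c,n) for n in ("pointer","arrow_tip") if (c,n) in P}
    print(c,{n:x for n,x in v.items()},"dz",v["arrow_tip"][2]-v["pointer"][2] if len(v)==2 else None)
show(.23,.04,tilt=48)
'''
open('lev.py','w').write(s)
E
python3 lev.py | tail -n +11; ls pics
```

```text
[-0.0944  0.06    2.0612  0.2014  0.299   1.302 ]
side pointer 0.81 [217.2, 243.3] [0.6314 0.1663 0.1804]
side arrow_tip 0.59 [202.3, 222.7] [0.6637 0.1564 0.2094]
top pointer 0.95 [231.0, 174.5] [0.6321 0.1642 0.1856]
top arrow_tip 0.75 [229.1, 159.1] [0.6583 0.1665 0.1987]
wrist pointer 0.63 [69.0, 177.7] 
wrist arrow_tip 0.57 [64.0, 129.0] 
side {'pointer': array([0.6271, 0.1728, 0.1847]), 'arrow_tip': array([0.6546, 0.1695, 0.2174])} dz 0.03274377308422022
top {'pointer': array([0.6304, 0.1632, 0.1913]), 'arrow_tip': array([0.6522, 0.1632, 0.2166])} dz 0.025218037985790365
wrist {'pointer': array([0.6298, 0.1613, 0.1912]), 'arrow_tip': array([0.6508, 0.1609, 0.2156])} dz 0.02437388970664442
now up/out/y 0.20752203077855294 0.03965610086418122 0.0004414849638476589  target [ 0.5719 -0.0047  0.2019]
 shift/50mm [ 0.4361  0.0824 -0.0779] rotvec [0.0038 0.0025 0.0058] force [-0.3575 -0.0744  0.092 ] F_up -0.14018268621366417 t 7.15
l_side_5.60.png
l_side_6.70.png
l_top_5.60.png
l_top_6.70.png
s1.png
s2.png
side0.png
top0.png
w1.png
```

View pics/l_side_6.70.png

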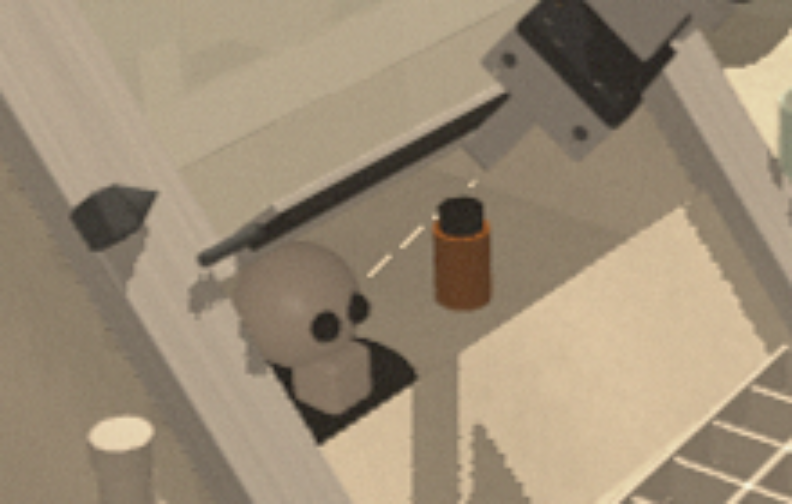

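View pics/l_top_6.70.png

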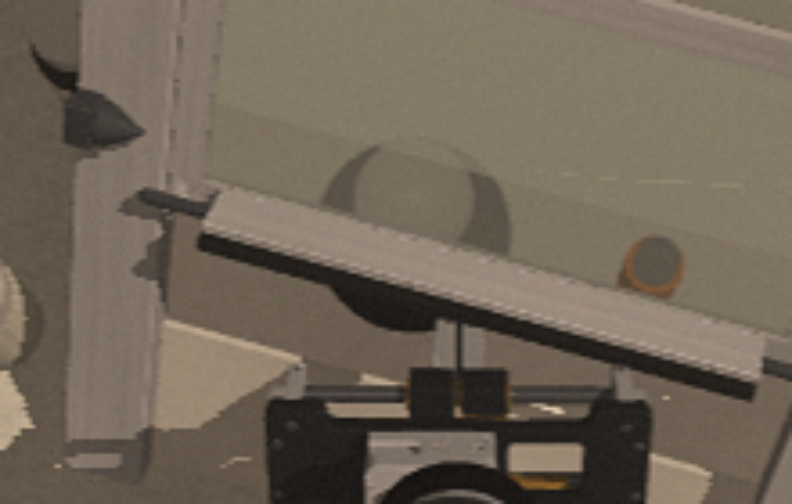

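Side crop: arrow tip (158,193), pointer tip (199,260). Top crop: arrow tip (145,131), pointer tip (140,194). I'll recompute the height from these.

```bash
python3 - <<'E' | tail -n 3
from goto import *
S=lambda x,y:(160+x/3.6,170+y/3.6);T=lambda x,y:(190+x/3.6,120+y/3.6)
pl=lambda c,u:(lambda a,b:a+b*(((og-a)@out+.022)/(b@out)))(*ray(c,u))
print("side",pl("side",S(158,193))-pl("side",S(199,260)));print("top",pl("top",T(145,131))-pl("top",T(140,194)))
print("tri",tri([ray("side",S(158,193)),ray("top",T(145,131))])-tri([ray("side",S(199,260)),ray("top",T(140,194))]))
E
```

```text
side [ 0.0229 -0.0062  0.0283]
top [ 0.0243 -0.0069  0.0301]
tri [ 0.0245 -0.007   0.0282]
```

Call:
move_arm:
  targets:
    - [-1, 0.08, 0.01, -0.01, 0, 0, 0]
    - [-1, 0.16, 0.03, -0.025, 0, 0, 0]
    - [-1, 0.24, 0.04, -0.035, 0, 0, 0]
    - [-1, 0.32, 0.055, -0.05, 0, 0, 0]
    - [-1, 0.38, 0.065, -0.06, 0, 0, 0]
    - [-1, 0.43, 0.07, -0.065, 0, 0, 0]
    - [-1, 0.45, 0.075, -0.07, 0, 0, 0]

```text
time_s: 7.85
ee_pos: [0.5727, -0.0044, 0.202]
eef_rot: [3.133, -0.73, 0.008]
force: [-3.8, -0.3, -2.1]
grip_width: 0.0004
grip_force: 2.0
```

```bash
python3 lev.py | tail -n +11; ls pics
```

```text
[-0.0998  0.0645  2.0085  0.1855  0.3462  1.3159]
side pointer 0.67 [204.4, 221.7] [0.6662 0.1461 0.2059]
side pointer 0.62 [208.6, 231.5] [0.6487 0.1625 0.1982]
side arrow_tip 0.87 [206.0, 219.4] [0.6682 0.1376 0.206 ]
top pointer 0.81 [232.4, 165.8] [0.6446 0.1595 0.2005]
top pointer 0.31 [435.7, 334.2] [ 0.3295 -0.265  -0.0002]
top arrow_tip 0.53 [230.3, 159.3] [0.6576 0.1641 0.1996]
top arrow_tip 0.41 [428.0, 351.7] [ 0.2925 -0.2445  0.0106]
wrist pointer 0.73 [69.9, 180.6] 
side {'pointer': array([0.6534, 0.1649, 0.2174]), 'arrow_tip': array([0.6535, 0.1593, 0.2191])} dz 0.0017352659284697869
top {'pointer': array([0.6426, 0.1584, 0.2068]), 'arrow_tip': array([0.6518, 0.1609, 0.2167])} dz 0.009922882139597689
wrist {'pointer': array([0.643 , 0.1572, 0.2076])} dz None
now up/out/y 0.23051736364239717 0.03960521461022532 0.0005376474588733599  target [ 0.5719 -0.0047  0.2019]
 shift/50mm [-0.0122  0.0073 -0.0082] rotvec [0.0038 0.0027 0.0059] force [-2.0741 -0.9177 -2.3055] F_up -2.9099895588940026 t 8.3
l_side_5.60.png
l_side_6.70.png
l_side_7.85.png
l_top_5.60.png
l_top_6.70.png
l_top_7.85.png
s1.png
s2.png
side0.png
top0.png
w1.png
```

```bash
python3 -c "
import cv2,numpy as np
a=cv2.imread('pics/l_side_7.85.png')[60:360,0:390];b=cv2.imread('pics/l_top_7.85.png')[0:300,0:390]
cv2.imwrite('pics/cmp.png',np.hstack([a,b]))"
```

```text
(no output)
```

View pics/cmp.png

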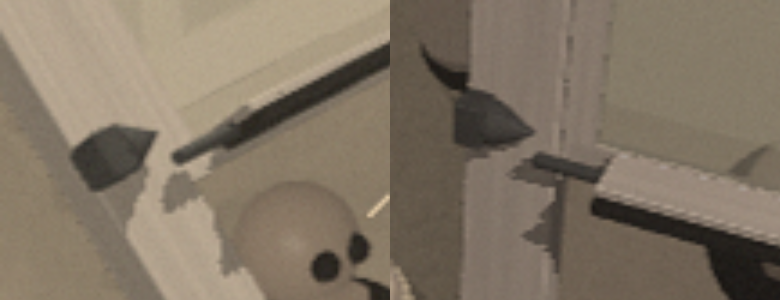

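The crop's left half puts the arrow tip at (158,133) and the pointer tip at (174,157). The right half puts them at (535,131) and (535,159). About 11 mm of height remains, roughly 14 mm of travel.

Call:
move_arm:
  targets:
    - [-1, 0.06, 0.01, -0.01, 0, 0, 0]
    - [-1, 0.12, 0.02, -0.02, 0, 0, 0]
    - [-1, 0.18, 0.03, -0.03, 0, 0, 0]
    - [-1, 0.23, 0.04, -0.035, 0, 0, 0]
    - [-1, 0.26, 0.045, -0.04, 0, 0, 0]
    - [-1, 0.275, 0.046, -0.042, 0, 0, 0]
    - [-1, 0.275, 0.046, -0.042, 0, 0, 0]
    - [-1, 0.275, 0.046, -0.042, 0, 0, 0]
    - [-1, 0.275, 0.046, -0.042, 0, 0, 0]

```text
time_s: 9.2
ee_pos: [0.5815, -0.0065, 0.2127]
eef_rot: [3.133, -0.73, 0.008]
force: [-1.8, -1.6, -1.7]
grip_width: 0.0006
grip_force: 1.3
```

```bash
python3 lev.py | tail -n +12 ; python3 -c "
import cv2,numpy as np,glob,os
f=lambda k:cv2.imread(max(glob.glob('pics/l_%s_*'%k),key=os.path.getmtime))
cv2.imwrite('pics/cmp2.png',np.hstack([f('side')[60:360,0:390],f('top')[0:300,0:390]]))"
```

```text
side pointer 0.82 [205.8, 220.7] [0.6562 0.1562 0.2146]
side arrow_tip 0.74 [200.4, 221.4] [0.6666 0.1574 0.2119]
top pointer 0.92 [232.5, 157.1] [0.657  0.1575 0.2141]
top arrow_tip 0.61 [229.1, 157.9] [0.6566 0.1644 0.2105]
top arrow_tip 0.25 [424.7, 351.3] [ 0.2933 -0.2372  0.0115]
wrist pointer 0.75 [70.0, 179.4] 
wrist arrow_tip 0.71 [67.7, 181.0] 
side {'pointer': array([0.6528, 0.1614, 0.2177]), 'arrow_tip': array([0.6573, 0.1708, 0.2201])} dz 0.0023540036017092314
top {'pointer': array([0.6545, 0.1562, 0.2213]), 'arrow_tip': array([0.6539, 0.1629, 0.2185])} dz -0.002760117881184243
wrist {'pointer': array([0.6522, 0.1548, 0.219 ]), 'arrow_tip': array([0.6519, 0.1574, 0.2179])} dz -0.0011145386499079313
now up/out/y 0.2445265927367513 0.03951896343078462 0.0006278268094765017  target [ 0.5719 -0.0047  0.2019]
 shift/50mm [-0.2856 -0.038   0.0333] rotvec [0.0037 0.0029 0.0058] force [-1.1404 -0.4977 -1.8605] F_up -2.0552051000181026 t 9.65
```

View pics/cmp2.png

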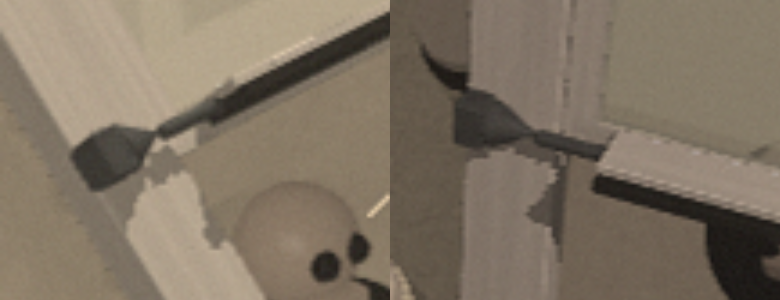

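Pointer and arrow tip meet in both views, at (158,133) and (536,132). Now I take the hand away: down the slope first, then back.

Call:
move_arm:
  targets:
    - [-1, -0.2, -0.03, 0.03, 0, 0, 0]
    - [-1, -0.5, -0.08, 0.07, 0, 0, 0]
    - [-1, -0.8, -0.13, 0.12, 0, 0, 0]
    - [-1, -0.8, -0.13, -0.3, 0, 0, 0]
    - [-1, -0.8, -0.13, -0.8, 0, 0, 0]
    - [-1, -0.8, -0.13, -1.3, 0, 0, 0]
    - [-1, -0.8, -0.13, -1.3, 0, 0, 0]
    - [-1, -0.8, -0.13, -1.3, 0, 0, 0]

```text
time_s: 10.45
ee_pos: [0.5084, 0.0, 0.2343]
eef_rot: [3.133, -0.731, 0.008]
force: [0.2, 0.5, 0.5]
grip_width: 0.0005
grip_force: 0.0
```

```bash
python3 lev.py | tail -n +12
```

```text
side pointer 0.94 [204.5, 223.6] [0.6556 0.162  0.2119]
side arrow_tip 0.79 [207.0, 222.8] [0.6536 0.1572 0.2115]
top pointer 0.95 [229.7, 158.4] [0.6551 0.163  0.212 ]
top arrow_tip 0.77 [227.9, 155.5] [0.6601 0.1662 0.2139]
top arrow_tip 0.69 [219.4, 135.1] [0.692  0.1795 0.2336]
wrist pointer 0.86 [120.2, 122.7] 
side {'pointer': array([0.652 , 0.1672, 0.2151]), 'arrow_tip': array([0.6502, 0.1622, 0.2146])} dz -0.0005541150137543527
top {'pointer': array([0.6531, 0.1619, 0.218 ]), 'arrow_tip': array([0.6573, 0.1647, 0.222 ])} dz 0.003991492962964305
wrist {'pointer': array([0.6524, 0.1571, 0.2185])} dz None
now up/out/y 0.214223926230915 0.10870699621218745 -0.011367842610710466  target [ 0.5719 -0.0047  0.2019]
 shift/50mm [0.5213 0.0916 1.3263] rotvec [0.0037 0.0037 0.0057] force [0.0642 0.2417 0.4558] F_up 0.3502637531672295 t 10.9
```

The window stayed level after I withdrew, and the hand is touching nothing. Handing in.

```bash
python3 -c "
from station import ctrl
print(ctrl.hand_in())"
```

```text
the job is handed in; nothing more can be done
None
```

I pushed the window up until the pointer was level with the arrow tip (0–4 mm apart by the cameras after I withdrew) and took the hand clear. I then handed the job in at about 11 s with no verdict returned; early on, joint 6 briefly read 2.555 rad against its listed 2.55 limit.

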